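Back the label feed wheel off by one ratchet notch

TASK

The label roll has been wound one notch too far. Using light pushes of the fingertips only and gripping nothing, push the ratchet feeder's release lever over so that its pawl lifts out of the teeth and stays up, then push the wheel backward (clockwise seen from above) by exactly one notch, and push the lever back so that the pawl drops fully home in that notch. Leave the loose things lying round the feeder where they are.

Things in the scene. Friction and masses are not known exactly. Their poses are not given: they have to be found in the camera images.
- feeder: the ratchet feeder's fixed grey base on the bench: round foot 140 mm across plus an arm with the pawl post. Origin under the wheel's axis, at bench height; z up. +x points roughly away from the robot (yaw varies by 20 degrees), +y toward the side with pawl and lever. The post (20 mm in x, 12 mm in y, top 63 mm above the bench) stands at x = 50, y = 88 mm
- wheel_centre (a point): centre of the wheel's upper face, 32 mm above the bench. Aluminium disc 156 mm across lying flat on an upright spindle, a white label roll (62 mm across, 26 mm high) fixed at its middle; 10 ratchet teeth (8 mm high, 36 degrees = 0.628 rad apart) on its rim at radii 64 to 78 mm; 5 upright steel pegs (9 mm thick, 50 mm high) at radius 56 mm, 72 degrees apart
- near_peg (a point): top centre (82 mm above the bench) of the wheel peg on the robot's side; it turns with the wheel. At wheel angle 0 it stands at 198 degrees about the wheel's centre in the feeder's frame (counter-clockwise from +x), one notch back at 162 degrees. The other pegs follow at 72-degree steps
- wheel (a joint): wheel angle in rad, counter-clockwise from above positive. Starts within 0.08 of 0, pawl in a notch. Positive is forward (the pawl rides over the teeth), negative is backward (blocked while the pawl is down). One notch back is -0.628; the pawl drops fully in within about 0.1 rad either way of that. Stiff: needs 2 to 3 N at a peg and stays where it is left
- pawl_axis (a point): point on the pawl's level hinge axis in the plane of the lever, 49 mm above the bench, at x = 50, y = 108 mm in the feeder's frame; the axis runs along the feeder's y. The lever is outside the post; the pawl bar (10 mm wide) is on the post's other side at y = 71 mm over the wheel's rim and runs 54 mm from the axis to -x
- lever_grip (a point): centre of the lever's round steel cross grip (15 mm thick, 26 mm long along the feeder's y, 52 mm from the hinge axis, on a 7 mm rod). Pawl down: it leans to the feeder's -x, 24 mm from the axis and 46 mm above it. Pawl up: it leans to +x, 23 mm from the axis and 47 mm above it
- claw_tip (a point): underside of the pawl's claw, 50 mm from the hinge axis; 2 mm above the wheel's face when home between two teeth
- pawl (a joint): pawl angle in rad: 0 = down, claw home in a notch; 0.95 = thrown fully back, claw up. Grows as the lever is pushed to the feeder's +x. The lever is weighted: below about 0.55 it falls back to 0, beyond that it falls to 0.95 and stays. Pushed by less than 2 N
- cassette_a: loose tissue cassette with wax block, 29x40x12 mm, on the bench in front of the wheel; leave alone
- mould_a: loose steel base mould, 31x43x12 mm, on the bench in front of the wheel, toward the lever's side; leave alone
- forceps_b: loose steel forceps, 112 mm long, 9 mm high, on the bench on the lever's side; leave alone
- cassette_b: loose tissue cassette with wax block, 29x40x12 mm, on the bench to the right; leave alone
- blade_box: loose flat blade dispenser, 25x92x14 mm, on the bench to the left, beyond the lever; leave alone

How it is judged:
By the outcome, as a careful person would: the job done as asked, in the order asked, and still so for the second after the job is handed in, with the robot touching nothing.
It also fails if it takes over 48 s, if anything falls off the work surface, if the arm or the gripper's body presses on something with over 40 N, if the wrist force passes 120 N, or if a joint passes its speed limit or range.

ROBOT

A 7-joint arm with a two-finger parallel gripper is mounted at the origin on a cart in front of the work surface, level with it; the furniture and walls round the work are solid. World frame = base frame: x ahead of the robot, y to its left, z up, the work surface at z = 0. Lengths are in mm, angles in rad, forces in N, time in s.
With the tool pointing down it reaches from about 425 to 875 mm from the base axis. Payload 9.9 kg.
Tool frame: the origin (TCP) lies where the fingers leave the gripper's body, on its centre line; the fingertips stand 73 mm ahead of it and the grasp point (between the pads) lies 54 mm ahead of it (manip.tcp_to_tips is the distance from the TCP to the fingertips, in mm); x points along the fingers, y is the direction in which the jaws open and shut, and the axes are right-handed (so a half turn about x gives the same grasp; the last joint's range is limited). The gripper opens to 85 mm and grips with 20 to 120 N. Pads are 22 mm wide; open, the fingers measure 114 mm over their backs; the gripper's body (76 mm by 85 mm) begins 54 mm behind the grasp point. The pads swing forward as they close: fully open they stand 13 mm farther back than shut.
Start: joints at [-1.294, 0.576, 0.025, 1.437, -0.015, 1.129, -0.057], TCP at [238.284, 631.547, 303.889] pointing down, gripper open.
Joint ranges: [-2.76, 2.76], [-0.34, 2.15], [-1.52, 1.57], [0.19, 2.46], [-1.09, 4.23], [0.17, 1.99], [-2.82, 2.82]. Speed limits (rad/s): [2.22, 2.22, 3.01, 3.01, 3.14, 3.14, 3.14].

INTERFACE

Orientations are given as a unit quaternion [w, x, y, z].
In Python, from cell import sensors, eyes, manip gives the robot as it stands.
- The arm moves only by the shell command python3 -m handwheel 'ROWS' [OPENING] [FORCE]. ROWS is JSON, a list of rows, each a list of 6 numbers: the shift along the tool's x, y, z in mm, then the turn, a rotation vector about the tool's x, y, z in degrees. In form: [[tx, ty, tz, ax, ay, az], ...]. A call has exactly 10 rows; each row is the pose to reach, as a shift and turn from the pose commanded when the call began, along the tool's axes at that moment; what a row does not reach only later rows make up. A row lasts 1/12 s, in which the tool goes at most 41.7 mm and 7.16 degrees, less where a joint would pass 70% of its speed; a pose out of reach is approached as far as the arm can. A call with a gripper value outside its range is refused whole. OPENING is the opening, from 0 (shut) to 1 (fully open), set as the call begins (- or left out, the last holds). The fingers move at their own pace and stop on an object; FORCE is the grip in N (left out, the last holds). Time passes only in rows, so rows that repeat a pose let the fingers close, or fill a call up. It gives the time, the measured TCP pose, the force and the opening at its end, in the units of the state.
- sensors.sense(): the state, without advancing time (a new reading comes with each control period).
- eyes.camera(name): name is "side" or "top" or "wrist"; returns the picture (420x560x3 uint8, red, green, blue); there is no depth.
- eyes.camera_params(name): a dict with "camera_matrix" (3x3 intrinsics, pixels), "k1" (the pictures are not rectified: a ray, as slopes to the right and down, at radius r is drawn at 1 + k1 r^2 times it, then the intrinsics apply), "rvec" (rotation vector, rad) and "tvec" (3), from world to camera coordinates, as OpenCV has them; the wrist camera has in their place "T_tool_cam" (4x4, takes a point from camera to tool coordinates, whose origin is the TCP and whose axes are the tool frame's). Camera axes: x right, y down, z forward; pixel columns grow to the right and rows downward; lengths in mm; the calibration is good to about 2 mm. A picture is of the moment at which its call begins: read the wrist's pose just before it. camera_params takes no time and is no camera call.
- manip.job_done(): hands the job in, once; it reports no verdict.
The state is a dict: "clock": time; "joints": joint angles; "joint_velocities": joint speeds; "tau": joint torques, N m; "eef_pos": TCP position; "eef_rot": TCP orientation; "wrist_force": force on the tool from outside, world axes, zero at the start; "torque": the same for the moment, N m; "finger_gap": finger opening in mm.
Only numpy, scipy, OpenCV 4.12 (cv2) and the standard library are available. Lean on these libraries where they do the work, as an engineer would, in place of code of your own. Each camera call takes 0.05 s, during which the arm holds its last target.

## Working session

There is one attempt and no reset: what is moved stays moved. The work goes in short steps, Python scripts to look and compute and a shell command to move; the robot and the scene stay as the last step left them, time stands still between calls to the robot, and variables do not carry over. Pictures are saved under pics/ and viewed, and the job is handed in when it is done.

```bash
ls; mkdir -p pics; python3 - <<'E'
from cell import sensors, eyes, manip
import cv2
print(sensors.sense(), manip.tcp_to_tips)
for n in ("top","side"):
    cv2.imwrite(f"pics/{n}0.png", eyes.camera(n)[:,:,::-1])
    print(n, eyes.camera_params(n))
print(eyes.camera_params("wrist"))
E
```

```text
pics
{'clock': 0.0, 'joints': array([-1.29378731,  0.57653897,  0.02482871,  1.43792917, -0.01499836,
        1.12901789, -0.05648585]), 'joint_velocities': array([-0.00057645,  0.00097789,  0.00136885,  0.00041282,  0.0009448 ,
        0.0006486 , -0.00104192]), 'tau': array([ 3.37136407e-04, -7.65735412e+01,  2.25093171e+00, -2.85963571e+01,
        1.54605077e-02,  1.27268155e-02, -1.08445408e-05]), 'eef_pos': array([238.15562665, 631.21902494, 303.03014394]), 'eef_rot': array([ 0.69555552,  0.12625397,  0.69571435, -0.12745197]), 'wrist_force': array([ 0.26810134, -0.30945309, -0.03620621]), 'torque': array([-0.06539947, -0.02074452, -0.00428973]), 'finger_gap': 85.5759995440469} 72.6
top {'camera_matrix': array([[526.79015214,   0.        , 277.75331508],
       [  0.        , 526.79015214, 212.15221843],
       [  0.        ,   0.        ,   1.        ]]), 'k1': -0.0077826677239510025, 'rvec': array([ 2.15862854, -2.15962999,  0.15519534]), 'tvec': array([ 136.96610358,  531.38225726, 1192.78085768])}
side {'camera_matrix': array([[521.04509541,   0.        , 277.72151206],
       [  0.        , 521.04509541, 206.98153603],
       [  0.        ,   0.        ,   1.        ]]), 'k1': -0.002479107177625621, 'rvec': array([ 1.87584097, -0.50303566,  0.35674991]), 'tvec': array([-358.7620736 ,  222.17642321,  993.1994881 ])}
{'camera_matrix': array([[316.24358232,   0.        , 280.58885929],
       [  0.        , 316.24358232, 213.54951611],
       [  0.        ,   0.        ,   1.        ]]), 'k1': -0.049112529718593166, 'T_tool_cam': array([[ 1.10969557e-03, -2.75280314e-01,  9.61363364e-01,
        -6.94869302e+01],
       [ 9.99999336e-01,  6.52354772e-06, -1.15242484e-03,
         3.49224958e-01],
       [ 3.10968373e-04,  9.61364004e-01,  2.75280138e-01,
        -6.88555384e+01],
       [ 0.00000000e+00,  0.00000000e+00,  0.00000000e+00,
         1.00000000e+00]])}
```

View pics/top0.png

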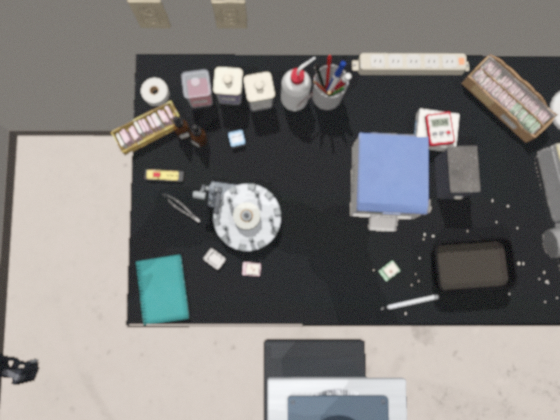

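View pics/side0.png

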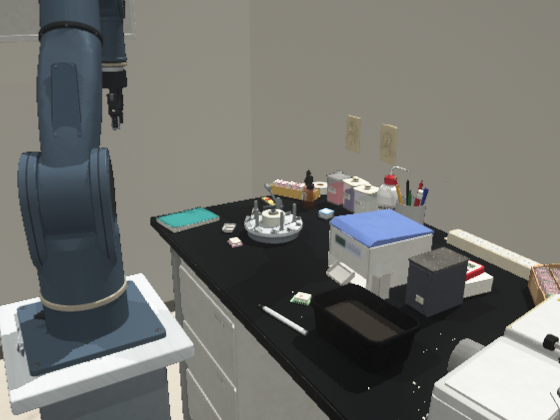

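The top view shows the wheel at about (247,216), with the lever and post at about (208,192) on its left (+y) side. I'll zoom in and set up helpers.

```bash
cat > h.py <<'E'
import numpy as np, cv2
from cell import sensors, eyes, manip
from scipy.spatial.transform import Rotation as R
def quat(q): return R.from_quat([q[1],q[2],q[3],q[0]]).as_matrix()
def cam(n, st=None):
    p=eyes.camera_params(n); K=p["camera_matrix"]; k=p["k1"]
    if n=="wrist":
        T=np.eye(4); T[:3,:3]=quat(st["eef_rot"]); T[:3,3]=st["eef_pos"]
        M=T@p["T_tool_cam"]; Rc=M[:3,:3].T; t=-Rc@M[:3,3]
    else: Rc=cv2.Rodrigues(p["rvec"])[0]; t=p["tvec"]
    return K,np.array([k,0,0,0.]),Rc,t
def ray(c,uv):
    K,d,Rc,t=c
    x=cv2.undistortPoints(np.array([[uv]],float),K,d)[0,0]
    v=Rc.T@np.array([x[0],x[1],1.]); return -Rc.T@t, v/np.linalg.norm(v)
def onz(c,uv,z):
    o,v=ray(c,uv); return o+v*(z-o[2])/v[2]
def proj(c,P):
    K,d,Rc,t=c
    return cv2.projectPoints(np.atleast_2d(np.array(P,float)),cv2.Rodrigues(Rc)[0],t,K,d)[0][:,0]
def tri(rays):
    A=np.zeros((3,3));b=np.zeros(3)
    for o,v in rays:
        Q=np.eye(3)-np.outer(v,v);A+=Q;b+=Q@o
    X=np.linalg.solve(A,b); return X,[np.linalg.norm((np.eye(3)-np.outer(v,v))@(X-o)) for o,v in rays]
def shot(n,name):
    st=sensors.sense(); im=eyes.camera(n)[:,:,::-1].copy(); cv2.imwrite(f"pics/{name}.png",im); np.save(f"pics/{name}.npy",np.array([st],dtype=object)); return im,cam(n,st)
E
python3 - <<'E'
from h import *
for n,b in (("top",(150,120,150,170)),("side",(220,180,110,70))):
    im=cv2.imread(f"pics/{n}0.png"); x,y,w,h=b
    s=min(800//w,600//h); cv2.imwrite(f"pics/{n}0z.png",cv2.resize(im[y:y+h,x:x+w],None,fx=s,fy=s,interpolation=cv2.INTER_CUBIC)); print(s)
c=cam("top"); print(onz(c,(247,216),32), onz(c,(315,420),0), -c[2].T@c[3]); s=cam("side"); print(-s[2].T@s[3])
w,_,_,_=0,0,0,0
p=eyes.camera_params("wrist");print(quat(sensors.sense()["eef_rot"]))
E
```

```text
3
7
[522.65952456 208.34017816  32.        ] [57.90990945 51.96356294  0.        ] [ 370.79467342  151.71057192 1250.3392355 ]
[-122.10987406 -917.28296676  555.15668886]
[[-4.14165921e-04  3.52962494e-01  9.35637380e-01]
 [-1.36626340e-03  9.35636387e-01 -3.52962724e-01]
 [-9.99998981e-01 -1.42451224e-03  9.47310324e-05]]
```

```bash
sleep 1; ls pics
```

```text
side0.png
side0z.png
top0.png
top0z.png
```

View pics/top0z.png

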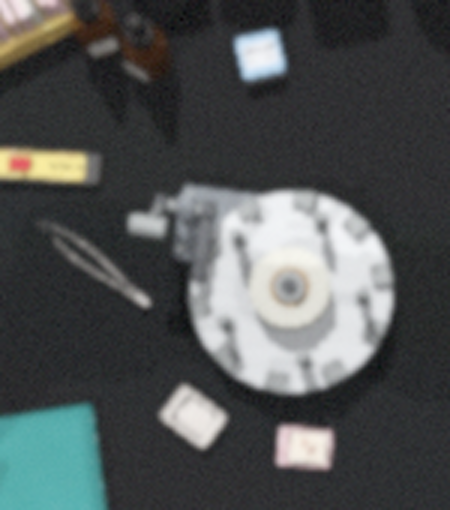

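View pics/side0z.png

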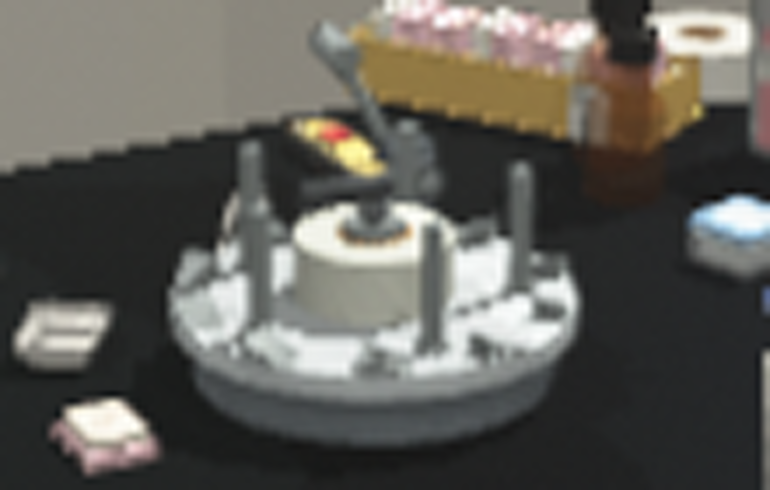

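```bash
python3 - <<'E'
from h import *
im=cv2.imread("pics/top0.png"); c=cam("top")
g=cv2.cvtColor(im,cv2.COLOR_BGR2GRAY)
m=(g>120).astype(np.uint8); m[:, :212]=0; m[:,290:]=0; m[:170]=0; m[255:]=0
m=cv2.morphologyEx(m,cv2.MORPH_CLOSE,np.ones((7,7)))
cs,_=cv2.findContours(m,0,2); k=max(cs,key=cv2.contourArea)
h=cv2.convexHull(k)[:,0].astype(float)
P=np.array([onz(c,u,32)[:2] for u in h])
A=np.c_[2*P,np.ones(len(P))]; s=np.linalg.lstsq(A,(P**2).sum(1),rcond=None)[0]
print("wheel",s[:2],np.sqrt(s[2]+s[0]**2+s[1]**2))
W=s[:2]
G=onz(c,(199,194.3),95); print("grip",G, np.linalg.norm(G[:2]-W))
d=G[:2]-W; e=np.array([26,108.]); print("yaw from grip",np.degrees(np.arctan2(d[1],d[0])-np.arctan2(e[1],e[0])),np.hypot(*e))
print("px/mm",proj(c,[[W[0],W[1],32],[W[0]+100,W[1],32]]))
sc=cam("side")
yaw=np.arctan2(d[1],d[0])-np.arctan2(e[1],e[0])
Rz=lambda a:np.array([[np.cos(a),-np.sin(a)],[np.sin(a),np.cos(a)]])
pts=[]
for i in range(5):
    a=np.radians(198+72*i); q=W+Rz(yaw)@(56*np.array([np.cos(a),np.sin(a)])); pts.append([*q,82]); pts.append([*q,32])
pts.append([*G])
print(np.round(pts))
print("side zoom",np.round((proj(sc,pts)-[220,180])*7)); print("top zoom",np.round((proj(c,pts)-[150,120])*3))
E
```

```text
wheel [528.32369683 215.74328432] 83.4020326495078
grip [563.2944768  312.15909246  95.        ] 102.56199837836739
yaw from grip -6.4002543511075976 111.08555261599052
px/mm [[243.83691959 213.58725032]
 [244.14277178 171.48170871]]
[[473. 204.  82.]
 [473. 204.  32.]
 [522. 160.  82.]
 [522. 160.  32.]
 [579. 193.  82.]
 [579. 193.  32.]
 [566. 257.  82.]
 [566. 257.  32.]
 [501. 264.  82.]
 [501. 264.  32.]
 [563. 312.  95.]]
side zoom [[264. 196.]
 [265. 320.]
 [437. 210.]
 [436. 335.]
 [523. 157.]
 [520. 279.]
 [408. 115.]
 [407. 233.]
 [253. 137.]
 [254. 257.]
 [333.  47.]]
top zoom [[293. 346.]
 [296. 351.]
 [353. 280.]
 [353. 289.]
 [309. 205.]
 [312. 216.]
 [223. 222.]
 [229. 233.]
 [212. 309.]
 [218. 316.]
 [147. 223.]]
```

```bash
python3 -m handwheel '[[0,-25,26,-1,0,0],[0,-52,54,-2,0,0],[0,-79,82,-3,0,0],[0,-106,110,-4,0,0],[0,-133,138,-6,0,0],[0,-160,167,-8,0,0],[0,-187,196,-10,0,0],[0,-214,224,-12,0,0],[0,-240,250,-12,0,0],[0,-260,270,-12,0,0]]' 0
```

```text
clock: 0.93
eef_pos: [400.1, 289.7, 303.8]
eef_rot: [0.705, 0.054, 0.705, -0.055]
wrist_force: [0.6, -0.5, -0.2]
finger_gap: -0.0
```

```bash
python3 - <<'E'
from h import *
im,c=shot("wrist","w1"); print(sensors.sense()["eef_pos"])
E
```

```text
[402.33720193 284.78968777 303.84165551]
```

View pics/w1.png

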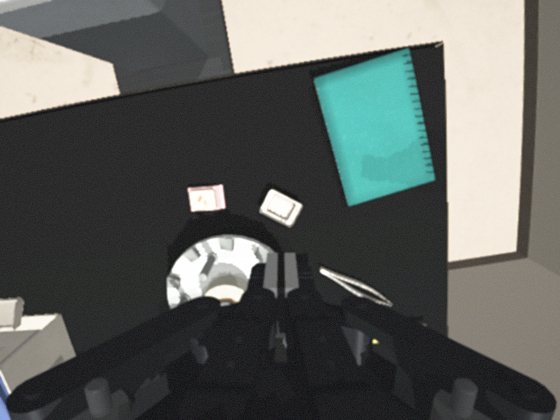

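```bash
python3 -m handwheel '[[0,-10,24,0,0,0],[0,-22,50,0,0,0],[0,-34,76,0,0,0],[0,-45,100,0,0,0],[0,-50,112,0,0,0],[0,-53,117,0,0,0],[0,-53,117,0,0,0],[0,-53,117,0,0,0],[0,-53,117,0,0,0],[0,-53,117,0,0,0]]'; python3 - <<'E'
from h import *
im,c=shot("wrist","w2"); print(sensors.sense()["eef_pos"])
E
```

```text
clock: 1.82
eef_pos: [505.7, 224.1, 304.0]
eef_rot: [0.705, 0.053, 0.705, -0.053]
wrist_force: [0.0, -0.6, -0.3]
finger_gap: -0.1
[505.88285033 223.95913434 304.02278728]
```

View pics/w2.png

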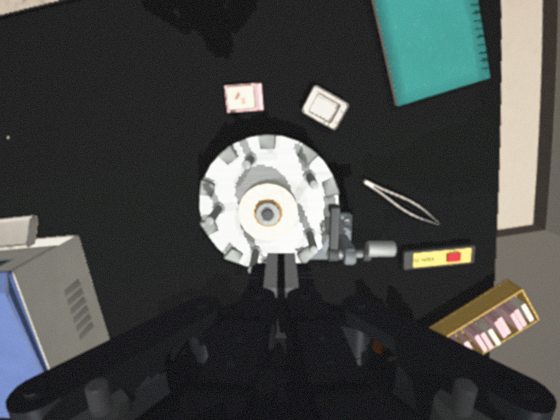

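```bash
python3 - <<'E'
from h import *
im=cv2.imread("pics/w2.png")
cv2.imwrite("pics/w2z.png",cv2.resize(im[125:275,190:400],None,fx=3.8,fy=3.8,interpolation=cv2.INTER_CUBIC))
st=np.load("pics/w2.npy",allow_pickle=True)[0]; c=cam("wrist",st)
H=onz(c,(267,212),58); G=onz(c,(381,249),95); print(H,G)
d=G[:2]-H[:2]; print(np.hypot(*d), np.degrees(np.arctan2(d[1],d[0])-np.arctan2(108,26)))
t=cam("top"); print(onz(t,(150+289/3,120+287/3),58))
E
```

```text
[523.01704108 207.12094681  58.        ] [565.22045236 311.64027877  95.        ]
112.71831562414103 -8.452295272063465
[520.18398991 208.65540822  58.        ]
```

View pics/w2z.png

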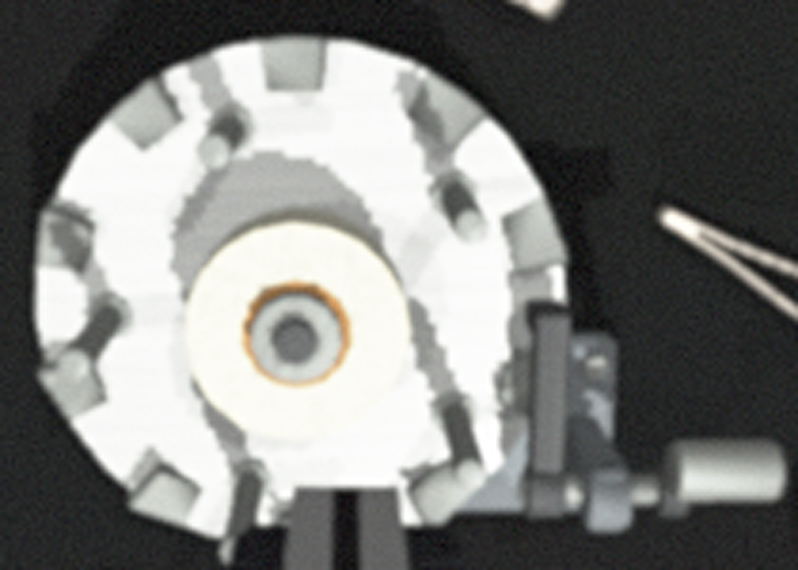

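```bash
python3 - <<'E'
from h import *
st=np.load("pics/w2.npy",allow_pickle=True)[0]; c=cam("wrist",st)
z=np.array([[214,152],[468,222],[72,362],[465,468],[228,548]])/3.8+[190,125]
P=np.array([onz(c,u,82)[:2] for u in z])
A=np.c_[2*P,np.ones(5)]; s=np.linalg.lstsq(A,(P**2).sum(1),rcond=None)[0]; W=s[:2]; print("W",W,np.sqrt(s[2]+W@W))
# pawl hinge end pts etc
yaw=np.radians(-8.5)
for p in P:
    d=p-W; print(p, np.degrees(np.arctan2(d[1],d[0])-yaw)%360, np.hypot(*d))
# pawl bar edge direction at z~52: two ends on centreline
a=onz(c,(190+549/3.8,125+310/3.8),54); b=onz(c,(190+545/3.8,125+490/3.8),54); print(a,b,np.degrees(np.arctan2(*(b-a)[1::-1])))
ga=onz(c,(190+672/3.8,125+470/3.8),95); gb=onz(c,(190+785/3.8,125+472/3.8),95); d=gb-ga;print(ga,gb,np.linalg.norm(d),np.degrees(np.arctan2(-d[0],d[1])))
E
```

```text
W [523.25897792 207.31620375] 55.36205372790639
[469.36934409 197.58553829] 198.735413014067 54.761103757201596
[495.5807713  256.28401979] 127.97654998413051 56.24882335521376
[516.35775433 152.31693673] 271.34799298092753 55.430553488923124
[559.92772941 247.65357616] 56.22754526535136 54.513309827847095
[573.28571769 182.51389639] 342.12865943642095 55.83752450482815
[528.781475   277.45824952  54.        ] [581.87829445 270.8669622   54.        ] -7.076333561121531
[562.83101073 298.24347118  95.        ] [567.73065913 326.46512438  95.        ] 28.64381719818145 -9.849124544094671
```

```bash
python3 -m handwheel '[[10,15,2,0,0,0],[30,35,4,0,0,0],[52,58,6,0,0,0],[75,78,8,0,0,0],[98,90,10,0,0,0],[118,94,10,0,0,0],[132,94,10,0,0,0],[140,94,10,0,0,0],[143,94,10,0,0,0],[143,94,10,0,0,0]]'; python3 - <<'E'
from h import *
im,c=shot("wrist","w3"); s=sensors.sense(); p=s["eef_pos"]; d=p[:2]-[523.2,207.3]; y=np.radians(-8.5);print(p, np.cos(y)*d[0]+np.sin(y)*d[1],-np.sin(y)*d[0]+np.cos(y)*d[1]); print(quat(s["eef_rot"]))
E
```

```text
clock: 2.7
eef_pos: [530.5, 314.6, 160.4]
eef_rot: [0.705, 0.053, 0.705, -0.054]
wrist_force: [-0.7, 0.3, 0.4]
finger_gap: -0.1
[530.90383991 314.57514966 161.18854677] -8.237056815503381 107.2355247957792
[[ 2.14201788e-04  1.50799524e-01  9.88564342e-01]
 [ 1.43264374e-04  9.88564350e-01 -1.50799556e-01]
 [-9.99999967e-01  1.73927586e-04  1.90148051e-04]]
```

View pics/w3.png

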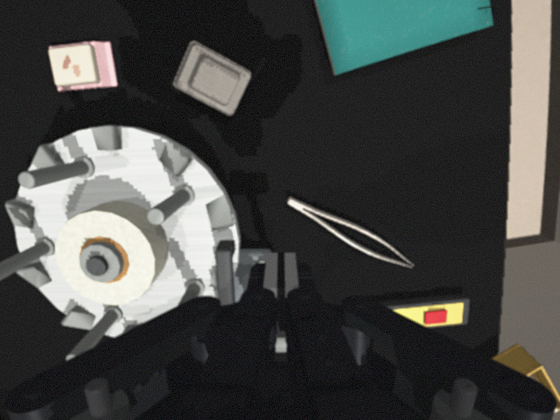

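The tip is on the robot side of the grip and clear of everything. Next, a gentle push of the lever toward +x.

```bash
python3 -m handwheel '[[0,0,5,0,0,0],[0,0,10,0,0,0],[0,0,14,0,0,0],[0,0,18,0,0,0],[0,0,22,0,0,0],[0,0,26,0,0,0],[0,0,30,0,0,0],[0,0,34,0,0,0],[0,0,38,0,0,0],[0,0,42,0,0,0]]';  python3 -m handwheel '[[0,0,3,0,0,0],[0,0,6,0,0,0],[0,0,9,0,0,0],[0,0,12,0,0,0],[0,0,15,0,0,0],[0,0,15,0,0,0],[0,0,15,0,0,0],[0,0,10,0,0,0],[0,0,0,0,0,0],[0,0,-15,0,0,0]]';python3 - <<'E'
from h import *
im,c=shot("side","s4"); cv2.imwrite("pics/s4z.png",cv2.resize(im[180:250,220:330],None,fx=7,fy=7,interpolation=cv2.INTER_CUBIC))
E
```

```text
clock: 3.58
eef_pos: [572.8, 307.9, 160.8]
eef_rot: [0.705, 0.053, 0.705, -0.053]
wrist_force: [1.1, 0.8, -0.5]
finger_gap: -0.2
clock: 4.42
eef_pos: [557.2, 310.0, 160.8]
eef_rot: [0.705, 0.054, 0.705, -0.054]
wrist_force: [0.0, 0.3, 0.5]
finger_gap: 0.0
```

View pics/s4z.png

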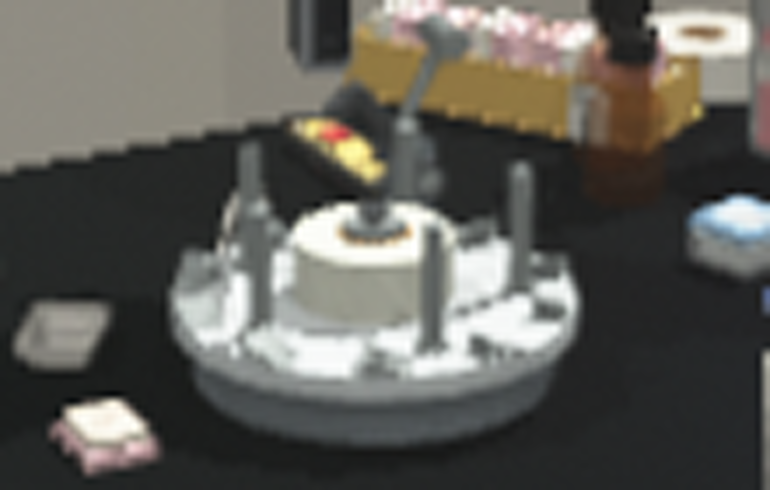

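The lever is thrown over, with its grip now at the right and the pawl raised. Next, over to the near peg's -y side.

```bash
python3 -m handwheel '[[-20,-6,-12,0,0,0],[-27,-30,-35,0,0,0],[-30,-65,-55,0,0,0],[-28,-100,-68,0,0,0],[-20,-132,-72,0,0,0],[-10,-150,-72,0,0,0],[8,-152,-72,0,0,0],[22,-152,-72,0,0,0],[28,-152,-72,0,0,0],[28,-152,-72,0,0,0]]'; python3 - <<'E'
from h import *
im,c=shot("wrist","w5"); s=sensors.sense(); p=s["eef_pos"]; d=p[:2]-[523.2,207.3]; y=np.radians(-8.5);print(p, np.cos(y)*d[0]+np.sin(y)*d[1],-np.sin(y)*d[0]+np.cos(y)*d[1])
E
```

```text
clock: 5.3
eef_pos: [462.4, 171.0, 132.0]
eef_rot: [0.704, 0.053, 0.706, -0.054]
wrist_force: [0.3, -0.3, -0.3]
finger_gap: -0.1
[462.9071016  171.20569408 132.74952476] -54.29555486408772 -44.609698944878026
```

View pics/w5.png

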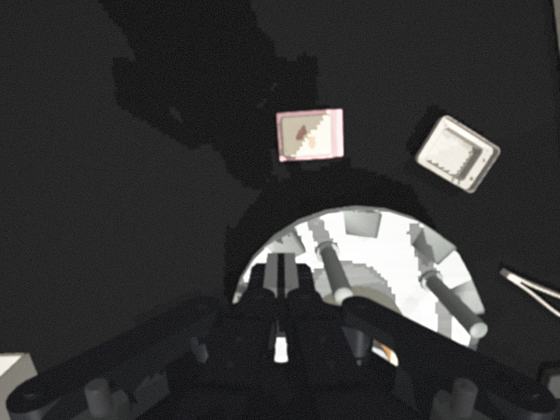

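```bash
python3 -m handwheel '[[0,4,0,0,0,0],[0,8,0,0,0,0],[0,11,0,0,0,0],[0,14,0,0,0,0],[0,17,0,0,0,0],[0,20,0,0,0,0],[0,24,0,0,0,0],[0,28,0,0,0,0],[0,32,0,0,0,0],[0,34,0,0,0,0]]'; python3 - <<'E'
from h import *
im,c=shot("wrist","w6"); s=sensors.sense(); p=s["eef_pos"]; d=p[:2]-[523.2,207.3]; y=np.radians(-8.5);print(p, np.cos(y)*d[0]+np.sin(y)*d[1],-np.sin(y)*d[0]+np.cos(y)*d[1])
cv2.imwrite("pics/w6z.png",cv2.resize(im[180:380,200:480],None,fx=2.85,fy=2.85,interpolation=cv2.INTER_CUBIC))
E
```

```text
clock: 6.18
eef_pos: [468.8, 205.4, 132.9]
eef_rot: [0.705, 0.053, 0.705, -0.053]
wrist_force: [-1.8, -0.6, -0.5]
finger_gap: 0.0
[468.86101076 205.65406313 132.88264428] -53.4988373940184 -9.659671674596588
```

View pics/w6z.png

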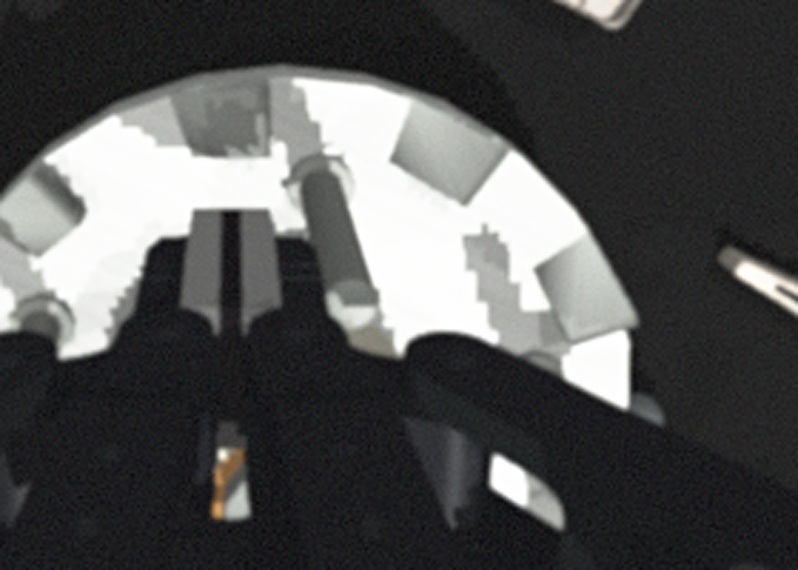

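```bash
cat > pk.py <<'E'
from h import *
def F(p):
    d=np.array(p[:2])-[523.2,207.3]; y=np.radians(-8.5); x,yy=np.cos(y)*d[0]+np.sin(y)*d[1],-np.sin(y)*d[0]+np.cos(y)*d[1]
    return np.round([x,yy,np.hypot(x,yy),np.degrees(np.arctan2(yy,x))%360],1)
E
python3 - <<'E'
from pk import *
c=cam("wrist",np.load("pics/w6.npy",allow_pickle=True)[0])
for zz,h in (((352,308),82),((320,183),32)):
    print(F(onz(c,np.array(zz)/2.85+[200,180],h)))
E
```

```text
[-54.8   8.4  55.5 171.3]
[-55.1   8.4  55.8 171.4]
```

```bash
python3 -m handwheel '[[0,2,0,0,0,0],[0,4,0,0,0,0],[0,6,0,0,0,0],[0,7,0,0,0,0],[0,8,0,0,0,0],[0,9,0,0,0,0],[0,9,0,0,0,0],[0,9,0,0,0,0],[0,9,0,0,0,0],[0,9,0,0,0,0]]'; python3 - <<'E'
from pk import *
im,c=shot("wrist","w7"); print(F(sensors.sense()["eef_pos"]))
cv2.imwrite("pics/w7z.png",cv2.resize(im[180:380,200:480],None,fx=2.85,fy=2.85,interpolation=cv2.INTER_CUBIC))
E
```

```text
clock: 7.07
eef_pos: [469.9, 213.6, 133.0]
eef_rot: [0.705, 0.053, 0.705, -0.053]
wrist_force: [1.3, -1.1, 0.5]
finger_gap: 0.1
[-53.7  -1.7  53.7 181.8]
```

View pics/w7z.png

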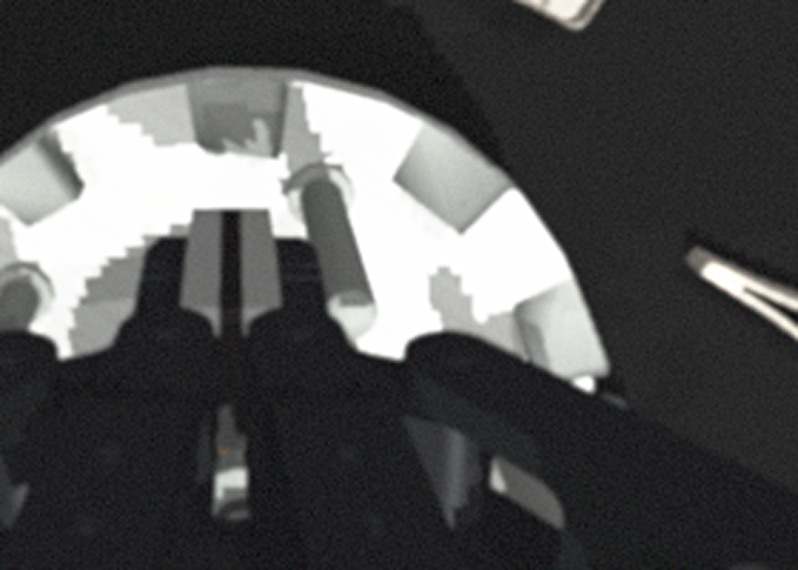

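```bash
python3 -m handwheel '[[0,-8,0,0,0,0],[-15,-15,0,0,0,0],[-45,-15,0,0,0,0],[-75,-15,5,0,0,0],[-105,-10,20,0,0,0],[-132,0,38,0,0,0],[-152,8,54,0,0,0],[-164,12,64,0,0,0],[-167,15,70,0,0,0],[-167,15,70,0,0,0]]'; python3 - <<'E'
from pk import *
c=cam("wrist",np.load("pics/w7.npy",allow_pickle=True)[0])
for zz,h in (((350,321),82),((320,185),32)):
    print(F(onz(c,np.array(zz)/2.85+[200,180],h)))
im,c=shot("wrist","w8"); print(F(sensors.sense()["eef_pos"]))
cv2.imwrite("pics/w8z.png",cv2.resize(im[80:260,180:400],None,fx=3.3,fy=3.3,interpolation=cv2.INTER_CUBIC))
E
```

```text
clock: 7.95
eef_pos: [542.3, 217.7, 300.1]
eef_rot: [0.706, 0.054, 0.705, -0.053]
wrist_force: [-0.5, -0.2, -0.5]
finger_gap: -0.1
[-52.7  16.4  55.2 162.7]
[-54.8  16.6  57.3 163.2]
[16.2 12.6 20.5 37.9]
```

View pics/w8z.png

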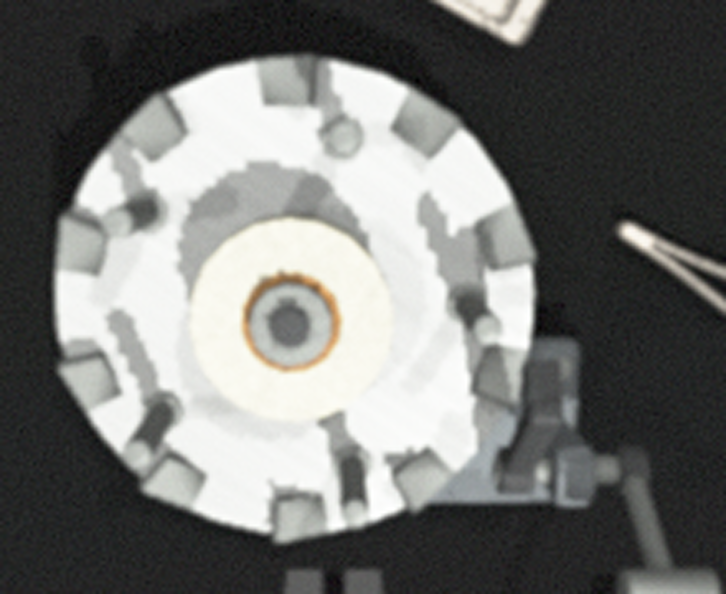

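```bash
python3 - <<'E'
from pk import *
c=cam("wrist",np.load("pics/w8.npy",allow_pickle=True)[0])
for zz in ((342,137),(486,325),(120,216),(142,453),(355,511)):
    print(F(onz(c,np.array(zz)/3.3+[180,80],82)))
print(F(onz(c,np.array((289,322))/3.3+[180,80],60)))
for zz in ((660,585),(625,585)): print(F(onz(c,np.array(zz)/3.3+[180,80],96)))
cv2.imwrite("pics/w8b.png",cv2.imread("pics/w8.png")[150:330,300:480])
E
```

```text
[-52.9  16.   55.2 163.1]
[-2.3 56.  56.1 92.4]
[-32.5 -44.2  54.9 233.6]
[ 34.5 -41.7  54.1 309.6]
[52.4 19.7 56.  20.6]
[ 0.4  0.3  0.5 38.8]
[ 70.2 106.6 127.7  56.6]
[ 70.2  96.6 119.3  54. ]
```

View pics/w8b.png

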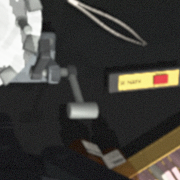

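```bash
python3 - <<'E'
from pk import *
t=cam("top"); s=cam("side")
for zz in ((137,72),(100,45),(140,30),(160,70),(125,70)):
    u=np.array(zz)/3+[150,120]; print(zz,[np.round(onz(t,u,h)) for h in (0,60,100)])
im=cv2.imread("pics/side0.png"); cv2.imwrite("pics/bot.png",cv2.resize(im[160:230,250:350],None,fx=7,fy=7,interpolation=cv2.INTER_CUBIC))
im=cv2.imread("pics/top0.png"); cv2.imwrite("pics/bot2.png",cv2.resize(im[100:200,150:270],None,fx=6,fy=6,interpolation=cv2.INTER_CUBIC))
E
```

```text
(137, 72) [array([703., 336.,   0.]), array([687., 327.,  60.]), array([676., 321., 100.])]
(100, 45) [array([726., 366.,   0.]), array([709., 356.,  60.]), array([697., 349., 100.])]
(140, 30) [array([738., 334.,   0.]), array([721., 325.,  60.]), array([709., 319., 100.])]
(160, 70) [array([705., 317.,   0.]), array([689., 309.,  60.]), array([678., 304., 100.])]
(125, 70) [array([705., 345.,   0.]), array([689., 336.,  60.]), array([678., 330., 100.])]
```

View pics/bot.png

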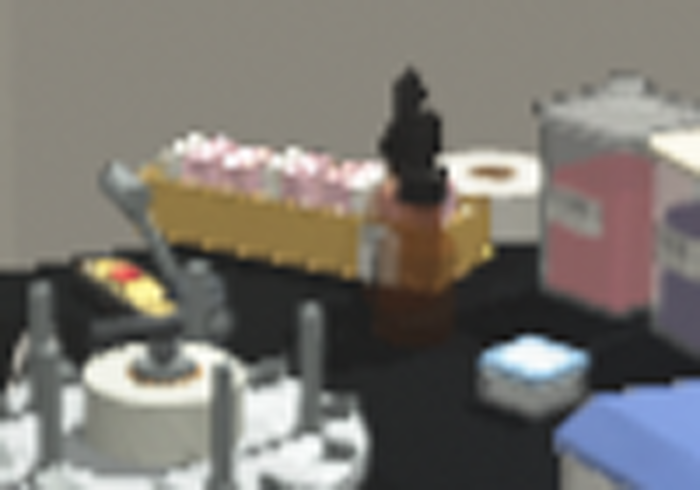

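View pics/bot2.png

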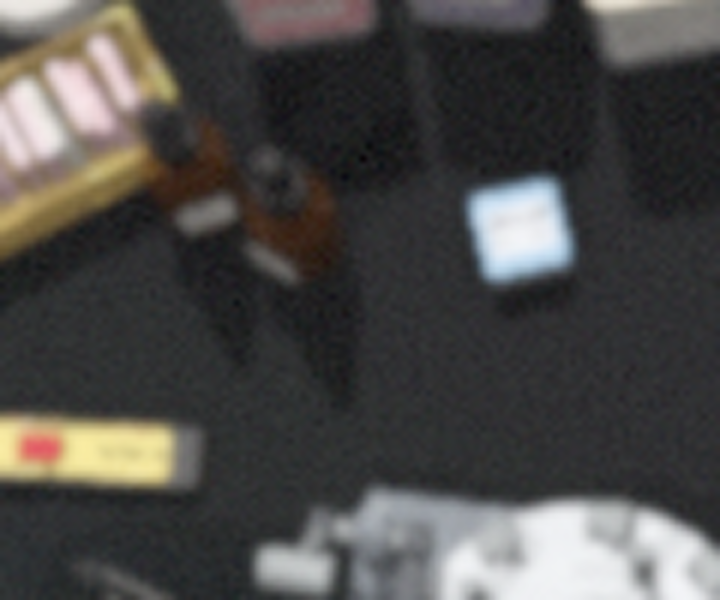

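Both views put the wheel about 35.4° back, near the target notch, with the pawl still up. The bottles behind the feeder are about 118 mm high, below the gripper body. Next, to the far side of the lever.

```bash
python3 -m handwheel '[[0,18,20,0,0,0],[5,42,46,0,0,0],[15,66,70,0,0,0],[30,84,84,0,0,0],[55,93,88,0,0,0],[85,95,88,0,0,0],[112,95,88,0,0,0],[130,95,88,0,0,0],[138,95,88,0,0,0],[138,95,88,0,0,0]]'; python3 - <<'E'
from pk import *
im,c=shot("wrist","w9"); s=sensors.sense(); print(F(s["eef_pos"]),s["eef_pos"],s["wrist_force"])
E
```

```text
clock: 8.83
eef_pos: [640.6, 297.5, 158.5]
eef_rot: [0.703, 0.052, 0.707, -0.055]
wrist_force: [-0.6, 0.7, 0.5]
finger_gap: 0.3
[103.8 107.1 149.1  45.9] [641.70419626 297.85679501 160.66242154] [0.11011155 0.62290043 0.26279108]
```

View pics/w9.png

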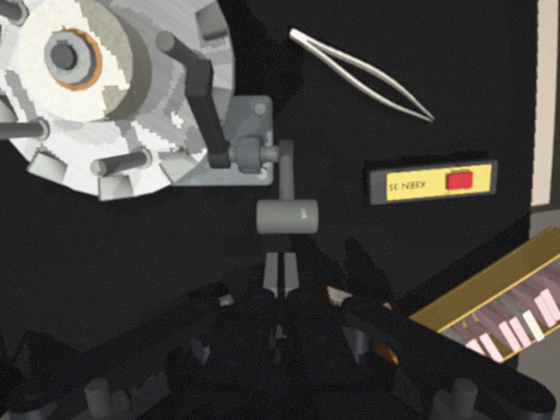

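The fingertips at (282,265) are just beyond the grip at (288,216). Pushing back toward -x.

```bash
python3 -m handwheel '[[0,0,-5,0,0,0],[0,0,-9,0,0,0],[0,0,-13,0,0,0],[0,0,-17,0,0,0],[0,0,-21,0,0,0],[0,0,-25,0,0,0],[0,0,-29,0,0,0],[0,0,-33,0,0,0],[0,0,-37,0,0,0],[0,0,-41,0,0,0]]';  python3 -m handwheel '[[0,0,-4,0,0,0],[0,0,-8,0,0,0],[0,0,-11,0,0,0],[0,0,-13,0,0,0],[0,0,-13,0,0,0],[0,0,-13,0,0,0],[0,0,-13,0,0,0],[0,0,-6,0,0,0],[0,0,4,0,0,0],[0,0,14,0,0,0]]'; python3 - <<'E'
from pk import *
im,c=shot("wrist","w10"); print(F(sensors.sense()["eef_pos"]))
im,c=shot("side","s10"); cv2.imwrite("pics/s10z.png",cv2.resize(im[180:250,220:330],None,fx=7,fy=7,interpolation=cv2.INTER_CUBIC))
E
```

```text
clock: 9.72
eef_pos: [601.7, 304.6, 161.8]
eef_rot: [0.705, 0.053, 0.705, -0.053]
wrist_force: [0.1, -0.1, 0.2]
finger_gap: 0.1
clock: 10.55
eef_pos: [617.3, 302.1, 162.0]
eef_rot: [0.705, 0.053, 0.705, -0.053]
wrist_force: [0.8, -0.9, 0.3]
finger_gap: 0.1
[ 81.4 106.9 134.4  52.7]
```

View pics/w10.png

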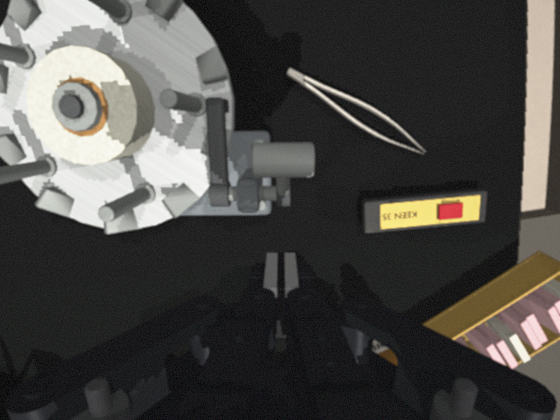

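View pics/s10z.png

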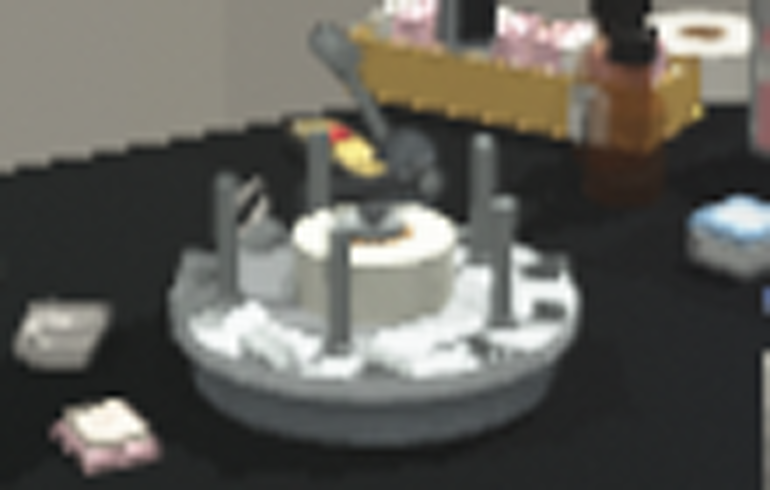

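The lever is back at the same side-view position as at the start, about (333,47). I'll retreat and compare precisely.

```bash
python3 -m handwheel '[[-20,0,8,0,0,0],[-55,0,10,0,0,0],[-90,-10,10,0,0,0],[-115,-25,0,0,0,0],[-130,-45,-15,0,0,0],[-138,-65,-35,0,0,0],[-138,-80,-48,0,0,0],[-138,-88,-54,0,0,0],[-138,-90,-58,0,0,0],[-138,-90,-58,0,0,0]]'; python3 - <<'E'
from pk import *
im,c=shot("wrist","w11"); print(F(sensors.sense()["eef_pos"]))
cv2.imwrite("pics/w11z.png",cv2.resize(im[60:260,180:420],None,fx=3,fy=3,interpolation=cv2.INTER_CUBIC))
a=cv2.imread("pics/side0.png",0); b,_=shot("side","s11"); b=cv2.cvtColor(b,cv2.COLOR_BGR2GRAY)
T=a[181:195,262:277]; r=cv2.matchTemplate(cv2.resize(b[172:204,252:287],None,fx=8,fy=8,interpolation=2),cv2.resize(T,None,fx=8,fy=8,interpolation=2),5)
_,v,_,l=cv2.minMaxLoc(r); print(v,np.array(l)/8+[252,172]-[262,181])
E
```

```text
clock: 11.48
eef_pos: [544.9, 222.2, 299.9]
eef_rot: [0.705, 0.054, 0.705, -0.053]
wrist_force: [-0.1, -0.8, 0.2]
finger_gap: -0.1
[19.7 18.6 27.1 43.3]
0.990374743938446 [0.125 0.   ]
```

View pics/w11z.png

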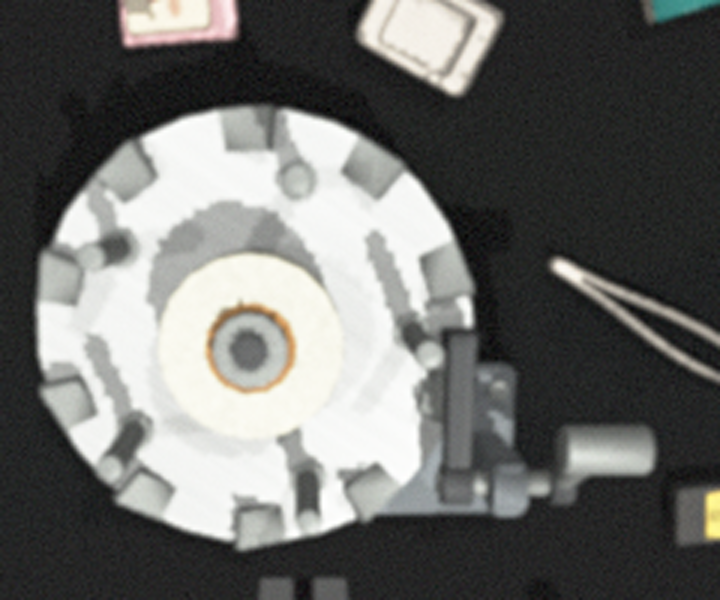

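```bash
python3 - <<'E'
from pk import *
c=cam("wrist",np.load("pics/w11.npy",allow_pickle=True)[0])
for zz,e in (((297,180),162),((429,352),90),((91,257),234),((111,467),306),((309,519),18)):
    print(F(onz(c,np.array(zz)/3+[180,60],82))[3]-e)
# loose things: same px -> plane points before (w2) and after (w11)
c2=cam("wrist",np.load("pics/w2.npy",allow_pickle=True)[0]); a=cv2.imread("pics/w2.png",0); b=cv2.imread("pics/w11.png",0)
for n,(x,y,w,h) in dict(cassA=(222,80,44,36),mould=(300,82,50,50),forceps=(360,176,82,52),blade=(402,242,74,28)).items():
    r=cv2.matchTemplate(b,a[y:y+h,x:x+w],5); _,v,_,l=cv2.minMaxLoc(r)
    p=onz(c2,(x+w/2,y+h/2),10); q=onz(c,(l[0]+w/2,l[1]+h/2),10); print(n,round(v,2),np.round(p),np.round(q-p,1))
print(sensors.sense()["wrist_force"],sensors.sense()["clock"])
E
```

```text
0.5
1.7999999999999972
1.5999999999999943
3.0
3.0
cassA 0.92 [405. 199.  10.] [1.2 0.2 0. ]
mould 0.97 [427. 285.  10.] [-0.1  0.2  0. ]
forceps 0.95 [548. 363.  10.] [-0.7 -1.6  0. ]
blade 0.98 [625. 408.  10.] [-0.1  1.   0. ]
[-1.20856977  0.51268067  0.46438509] 11.5833
```

```bash
python3 -c "
from cell import manip; print(manip.job_done())"
```

```text
the job is handed in; nothing more can be done
None
```

The job is handed in: the wheel is one notch back and the pawl is home in that notch. It took about 11.6 s of robot time.

I pushed the lever over with shut fingertips until the pawl stayed up. I then pushed the near peg from about 198.7° to 162.7–163.2°, pushed the lever back, and left the arm raised clear above the feeder.

**Last checks:**
- **Lever:** in the side view it is within 0.13 px of where it started, so the pawl is fully down.
- **Wheel:** it reads about -0.59 rad against the -0.628 target, inside the ±0.1 window. It moved about 35° against the 36° notch. The five pegs individually read 0.5 to 3.0° off target, which fits about 2 mm of camera calibration error.
- **Loose items:** `cassette_a`, `mould_a`, `forceps_b` and `blade_box` match their earlier positions within 2 mm, which is measuring error. I did not check `cassette_b` again, but the arm never went near it.
- **Forces:** the wrist force stayed within about 2 N at every reading.

No check failed.

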